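# Centre-punch a bracket blank through the jig

## Task

Take the spring-loaded centre punch out of its wooden stand, put its pin down the hole of the jig's guide block onto the bracket blank beneath, and press it straight down until its spring snaps, stopping there before it is rammed onto its end stop. Then put the punch back upright in its stand, fully home, and let go. Leave the bottle, the dish and the sieve alone.

Things in the scene. Friction and masses are not known exactly. Their poses are not given: they have to be found in the camera images.
- punch_grip (a point): Centre of the grip of the upright centre punch (130 mm long, 0.46 kg), on its axis: a round dark steel barrel 18 mm in diameter, 68 mm long, whose top end is 40 mm above this point. Its z points up, away from the pin. Any yaw will do to grip it. It starts standing in its stand, the collar on the stand's top.
- punch_collar (a point): Centre of the underside of the punch's brass collar, 28 mm in diameter and 6 mm thick, at the foot of the barrel, 34 mm below punch_grip. Under it come a nose 12 mm in diameter and 16 mm long, then the sprung pin, of which 40 mm shows.
- pin: The punch's pin, 8 mm thick; origin at its tip, on the axis, 90 mm below punch_grip when out. Slides up to 12.5 mm into the punch: pressed slowly, 3 N at first, peak 12 to 17 N near 4 mm in, then the spring snaps (counts from 7 mm in) and it falls to 1 to 4 N at 9 to 11 mm; hard stop at 12.5 mm, which it must not be rammed onto (keep under 12 mm, and under 24 N on the pin). It springs back out.
- guide_mouth (a point): Centre of the mouth of the guide hole in the jig, at the top of its guide block, 40 mm above the table. The hole is vertical, 13 mm in diameter with a 2 mm bevel, 8 mm deep through the block. The blank's face lies 10 to 26 mm below this point, different for each blank and not measured: feel for it.
- jig: The drilling jig, fixed to the bench, origin at the centre of its underside: dark steel base 140 (its x) x 90 mm with an aluminium guide block bridging its middle (50 x 90 mm, top 40 mm high, the hole at its centre). The aluminium bracket blank lies on packing under the bridge and sticks out to both sides. Position and yaw vary; jig and stand may change sides.
- stand_hole (a point): Centre of the mouth of the hole in the punch's stand, on the top face of a fixed wooden block 64 x 64 mm, 62 mm tall. The hole is vertical, right through, 16 mm in diameter with a 2 mm bevel; the punch's nose and pin hang in it and the collar rests on the top, so that punch_grip is then 34 mm above this point.
- bottle: White plastic bottle with a blue cap, 60 mm in diameter and 120 mm tall, origin at the centre of its underside. A bystander.
- dish: Clear shallow dish, 90 mm in diameter and 16 mm tall, origin at the centre of its underside. A bystander.
- sieve: Empty steel sieve ring, 100 mm in diameter and 32 mm tall, origin at the centre of its underside. A bystander.
Not all that is in view belongs to the job. What is shaped like the jig but orange is not meant. Of the things that look like the part that bears punch_grip, the larger one is meant.

How it is judged:
On the way:
1. with its pin down the guide hole onto the blank and the punch upright (within 0.12 rad), the punch is pressed until its spring snaps (pin in by 7 mm or more) (horizontal distance between pin and guide_mouth below 0.004 m and z of pin in the frame of guide_mouth below -0.009 m and angle between pin's own z axis and vertical below 0.12 rad and z of pin in the frame of punch_grip above -0.083 m), for 0.05 s.
At the end, for the whole second after the job is handed in: The punch stands in its stand at rest, released: its collar down on the block (within 3 mm), its grip within 8 mm of the hole's axis and upright within 0.08 rad (horizontal distance between punch_grip and stand_hole below 0.008 m and z of punch_grip in the frame of stand_hole between 0.03 and 0.037 m and angle between punch_grip's own z axis and vertical below 0.08 rad and linear speed of pin below 0.02 m/s); the robot touches nothing.
It fails at once if more than 24 N on the punch's pin (contact force between pin and anything else above 24 N).
It fails at once if the pin rammed home onto its end stop (in by more than 12.2 mm) (z of pin in the frame of punch_grip above -0.0778 m).
It fails at once if the punch tipped by more than 0.6 rad (angle between punch_grip's own z axis and vertical above 0.6 rad).
It fails at once if a bystander (bottle, dish or sieve) moved by more than 15 mm (distance of any of bottle, dish, sieve from where it was at the start of the episode above 0.015 m).
It also fails if it takes over 61 s, if anything falls off the work surface, if the arm or the gripper's body presses on something with over 40 N, if the wrist force passes 120 N, or if a joint passes its speed limit or range.

## Robot

A 7-joint arm with a two-finger parallel gripper is mounted at the origin on the work surface. World frame = base frame: x ahead of the robot, y to its left, z up, the work surface at z = 0. Lengths are in m, angles in rad, forces in N, time in s.
With the tool pointing down it reaches from about 0.425 to 0.925 m from the base axis. Payload 6.8 kg.
Tool frame: the origin (TCP) lies midway between the tips of the shut fingers; the grasp point (between the pads) lies 19 mm behind it; z points along the fingers, y is the direction in which the jaws open and shut (so a half turn about z gives the same grasp; the last joint's range is limited). The gripper opens to 85 mm and grips with 20 to 120 N. Pads are 22 mm wide; open, the fingers measure 114 mm over their backs; the gripper's body (76 mm by 85 mm) begins 54 mm behind the grasp point. The pads swing forward as they close: fully open they stand 13 mm farther back than shut.
Start: joints at [-1.229, 0.477, 0.022, 1.555, -0.011, 1.109, -0.083], TCP at [0.293, 0.608, 0.231] pointing down, gripper open.
Joint ranges: [-2.96, 2.96], [-0.34, 2.1], [-1.41, 1.46], [0.24, 2.44], [-1.37, 4.51], [0.17, 1.92], [-2.96, 2.96]. Speed limits (rad/s): [2.39, 2.39, 3.14, 3.14, 3.14, 3.14, 3.14].

## Interface

Orientations are given as a unit quaternion [w, x, y, z].
In Python, from station import * gives the robot as it stands. The module is installed in compiled form; this text tells all that it offers.
- The arm moves only by the tool jog_arm, never from a script. Its arguments are lists of equal length, an entry for each row: "dp": the shift along the tool's x, y, z in units of 25 mm (1.0 is 25 mm), a list of three; "angular": the turn, a rotation vector about the tool's x, y, z in units of 5 degrees (1.0 is 5 degrees), a list of three; "claw": the finger opening in mm, from 0 to 85.4. A call has exactly 5 rows; each row is the pose to reach, as a shift and turn from the pose commanded when the call began, along the tool's axes at that moment; what a row does not reach only later rows make up. A row lasts 1/10 s, in which the tool goes at most 50 mm and 8.59 degrees, less where a joint would pass 70% of its speed; a pose out of reach is approached as far as the arm can. A call with a gripper value outside its range is refused whole. The fingers move at their own pace and stop on an object; "grip_force" is the grip in N (left out, the last holds). Time passes only in rows, so rows that repeat a pose let the fingers close, or fill a call up. It gives the time, the measured TCP pose, the force and the opening at its end, in the units of the state.
- get_obs(): the state, without advancing time (a new reading comes with each control period).
- read_camera(name): name is "scene" or "side" or "wrist"; returns a dict with "pixels" (400x640x3 uint8, blue, green, red), "camera_matrix" (3x3 intrinsics, pixels), "rvec" (rotation vector, rad) and "tvec" (3), from world to camera coordinates, as OpenCV has them. Camera axes: x right, y down, z forward; pixel columns grow to the right and rows downward; lengths in m; the calibration is good to about 2 mm. A picture is of the moment at which its call begins. There is no depth.
- hand_in(): hands the job in, once; it reports no verdict.
The state is a dict: "t": time; "q": joint angles; "joint_vel": joint speeds; "joint_torque": joint torques, N m; "eef_pos": TCP position; "tool_rot": TCP orientation; "contact_force": force on the tool from outside, world axes, zero at the start; "torque": the same for the moment, N m; "gripper_width": opening from 0.0 (shut) to 1.0 (fully open).
Only numpy, scipy, OpenCV 4.12 (cv2) and the standard library are available. Lean on these libraries where they do the work, as an engineer would, in place of code of your own. Each camera call takes 0.05 s, during which the arm holds its last target.

## Working session

There is one attempt and no reset: what is moved stays moved. The work goes in short steps, Python scripts to look and compute and a tool call to move; the robot and the scene stay as the last step left them, time stands still between calls to the robot, and variables do not carry over. Pictures are saved under pics/ and viewed, and the job is handed in when it is done.

Besides the shell and the picture viewer there is one more tool, called after ">>>" as a command line: name --argument value ..., lists and objects as JSON in quotes. jog_arm: Moves the arm, as the interface text tells. Its arguments: {"type":"object","properties":{"dp":{"type":"array","items":{"type":"array","items":{"type":"number"}}},"angular":{"type":"array","items":{"type":"array","items":{"type":"number"}}},"claw":{"type":"array","items":{"type":"number"}},"grip_force":{"type":"number"}},"required":["dp","angular","claw"]}

```bash
mkdir -p pics; python3 - <<'E'
from station import *
import cv2,pickle
o=get_obs();print(o)
for n in ("scene","side","wrist"):
    d=read_camera(n);cv2.imwrite(f"pics/{n}0.png",d["pixels"]);pickle.dump(d,open(f"{n}0.pkl","wb"));print(n,d["camera_matrix"].tolist(),d["rvec"],d["tvec"])
E
```

```text
{'t': 0.0, 'q': array([-1.22911821,  0.47779434,  0.02233699,  1.55646105, -0.01149811,
        1.10931124, -0.08309289]), 'joint_vel': array([-0.00038848, -0.00054785,  0.00017045, -0.00138318, -0.0010153 ,
        0.00074434,  0.00094193]), 'joint_torque': array([ 3.90906862e-04, -5.96460021e+01,  1.60711806e+00, -2.81187093e+01,
        1.23823987e-02,  9.39129386e-03, -5.67957159e-06]), 'eef_pos': array([0.29321854, 0.60731893, 0.23032549]), 'tool_rot': array([-1.38054623e-04,  2.22982572e-01,  9.74821994e-01, -9.12526298e-04]), 'contact_force': array([-0.27919051, -0.52237936,  0.44395753]), 'torque': array([ 0.03824031,  0.02637919, -0.01654135]), 'gripper_width': 0.9992964858239785}
scene [[411.5150957582149, 0.0, 323.0592408447317], [0.0, 411.5150957582149, 198.27796757815983], [0.0, 0.0, 1.0]] [ 2.01951952  0.93165057 -0.48332556] [-0.38932722 -0.21591016  1.41461016]
side [[381.9570146998504, 0.0, 318.32329054718787], [0.0, 381.9570146998504, 205.01400824381034], [0.0, 0.0, 1.0]] [ 2.39967998 -0.2478252   0.11123576] [-0.59955919  0.13227865  1.10342014]
wrist [[312.34057444297594, 0.0, 320.128666580668], [0.0, 312.34057444297594, 196.81129248849854], [0.0, 0.0, 1.0]] [-2.42313677 -1.52286551 -0.24157383] [-0.6744098  -0.04198259  0.38134985]
```

View pics/scene0.png

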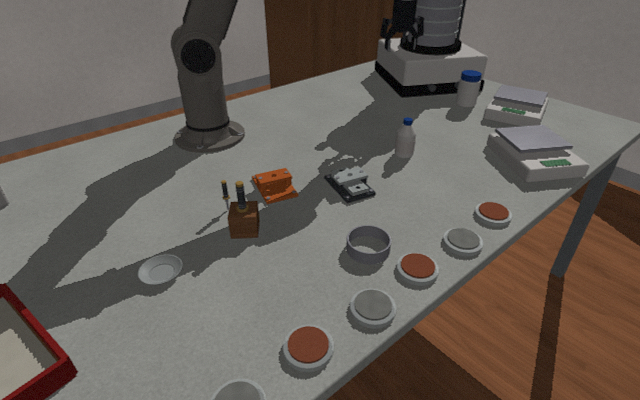

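View pics/side0.png

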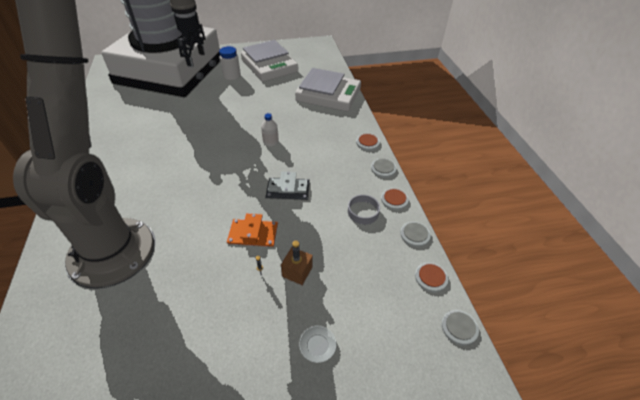

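View pics/wrist0.png

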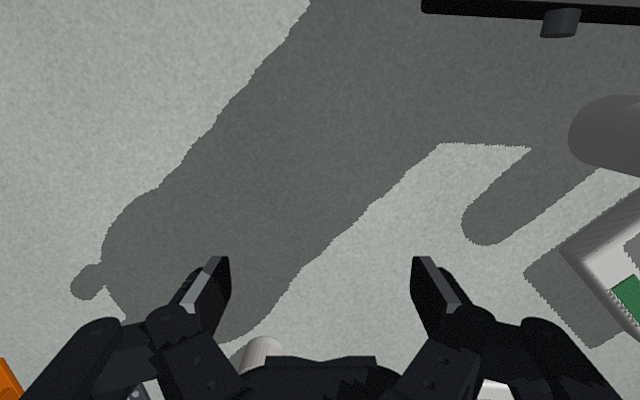

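```bash
python3 - <<'E'
import cv2,pickle,numpy as np
a=cv2.imread("pics/scene0.png")[155:255,200:400]
b=cv2.imread("pics/side0.png")[160:290,220:380]
cv2.imwrite("pics/c1.png",cv2.resize(a,None,fx=4,fy=4,interpolation=cv2.INTER_CUBIC))
cv2.imwrite("pics/c2.png",cv2.resize(b,None,fx=4.5,fy=4.5,interpolation=cv2.INTER_CUBIC))
E
```

```text
(no output)
```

View pics/c1.png

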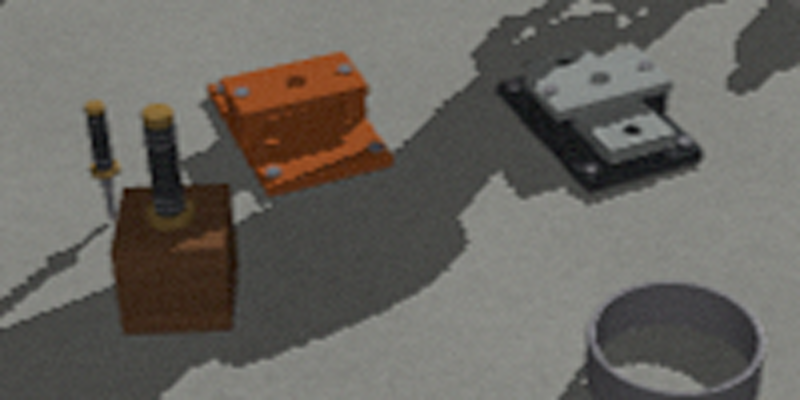

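View pics/c2.png

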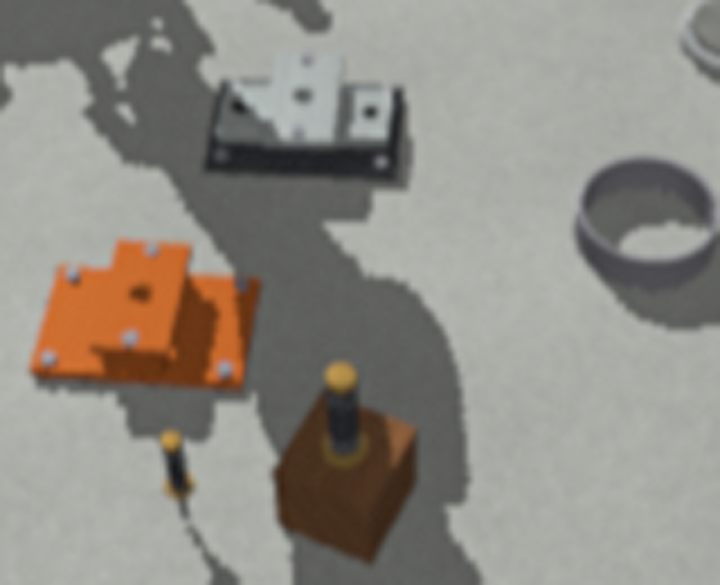

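Candidates for the punch: a small slim one at scene (224,183) / side (258,262), standing free on its pin, and a thicker one in the wooden stand at scene (240,195) / side (296,255). The thicker one in the stand is meant. The jig is the dark and aluminium one at scene (350,175) / side (287,181). The orange one is a decoy.

```bash
cat > h.py <<'E'
import cv2,numpy as np
from scipy.spatial.transform import Rotation as R
def ray(d,p):
    r=cv2.Rodrigues(np.array(d["rvec"],float))[0];t=np.array(d["tvec"]).ravel()
    c=-r.T@t; v=r.T@np.linalg.solve(d["camera_matrix"],[p[0],p[1],1]);return c,v/np.linalg.norm(v)
def plane(d,p,z):
    c,v=ray(d,p);return c+v*(z-c[2])/v[2]
def tri(rs):
    A=np.zeros((3,3));b=np.zeros(3)
    for c,v in rs:
        P=np.eye(3)-np.outer(v,v);A+=P;b+=P@c
    return np.linalg.solve(A,b)
def proj(d,X):
    return cv2.projectPoints(np.array([X],float),np.array(d["rvec"],float),np.array(d["tvec"],float),d["camera_matrix"],None)[0].ravel()
E
python3 - <<'E'
from h import *;import pickle
S=pickle.load(open("scene0.pkl","rb"));D=pickle.load(open("side0.pkl","rb"))
def both(n,a,b,z):
    print(n,plane(S,a,z).round(4),plane(D,b,z).round(4),tri([ray(S,a),ray(D,b)]).round(4))
c1=lambda x,y:((x+.5)/4+200-.5,(y+.5)/4+155-.5)
c2=lambda x,y:((x+.5)/4.5+220-.5,(y+.5)/4.5+160-.5)
both("cap",c1(158,110),c2(340,371),.136)
both("guide",c1(600,78),c2(303,95),.04)
both("collar",c1(169,213),c2(344,448),.068)
both("orange",c1(296,82),c2(140,292),.04)
both("small",c1(95,106),c2(171,437),.08)
both("sieve",c1(675,320),c2(652,200),.032)
for n,p in dict(bottle=((404,155),(271,145)),dish=((160,272),(318,348))).items(): both(n,p[0],p[1],0.0)
# jig yaw: base corners in side crop
for p in [(208,168),(395,178),(403,88),(225,80)]: print(plane(D,c2(*p),.012).round(4))
E
```

```text
cap [ 0.5162 -0.1763  0.136 ] [ 0.5142 -0.1756  0.136 ] [ 0.5143 -0.1751  0.1349]
guide [0.5412 0.1459 0.04  ] [0.5387 0.1446 0.04  ] [0.539  0.1476 0.0378]
collar [ 0.5194 -0.18    0.068 ] [ 0.5133 -0.1814  0.068 ] [ 0.5137 -0.1775  0.0631]
orange [ 0.4099 -0.0164  0.04  ] [ 0.4059 -0.016   0.04  ] [ 0.4058 -0.0137  0.037 ]
small [ 0.4069 -0.1633  0.08  ] [ 0.4151 -0.1616  0.08  ] [ 0.4153 -0.1667  0.0861]
sieve [0.7492 0.0073 0.032 ] [0.7608 0.0022 0.032 ] [ 0.7577 -0.0038  0.0418]
bottle [0.523  0.4024 0.    ] [0.5142 0.3858 0.    ] [ 0.516   0.4073 -0.0101]
dish [ 0.5213 -0.3925  0.    ] [ 0.5272 -0.3986  0.    ] [ 0.5266 -0.3965  0.0034]
[0.4632 0.1125 0.012 ]
[0.5932 0.0762 0.012 ]
[0.6166 0.1657 0.012 ]
[0.4866 0.2006 0.012 ]
```

>>> jog_arm --dp '[[-1.3,-1.4,0],[-2.6,-2.8,0],[-3.9,-4.2,0],[-5.2,-5.6,0],[-6.5,-7.0,0]]' --angular '[[0,0,-1.03],[0,0,-2.06],[0,0,-3.09],[0,0,-4.12],[0,0,-5.15]]' --claw '[50,50,50,50,50]' --grip_force 100

```text
t: 0.65
eef_pos: [0.364, 0.3776, 0.2311]
tool_rot: [-0.0, -0.002, 1.0, -0.0]
contact_force: [0.9, 0.0, 0.4]
gripper_width: 0.589
```

>>> jog_arm --dp '[[-1.0,-1.8,0],[-2.0,-3.6,0],[-3.0,-5.4,0],[-4.0,-7.2,0],[-5.0,-9.0,0]]' --angular '[[0,0,0],[0,0,0],[0,0,0],[0,0,0],[0,0,0]]' --claw '[50,50,50,50,50]'

```text
t: 1.15
eef_pos: [0.4856, 0.1591, 0.2314]
tool_rot: [0.0, 0.0, 1.0, 0.0]
contact_force: [0.9, -0.4, -0.3]
gripper_width: 0.581
```

```bash
python3 - <<'E'
from station import *
import cv2,pickle
o=get_obs();print(o['eef_pos'],o['tool_rot'],o['t'],o['contact_force'])
d=read_camera("wrist");cv2.imwrite("pics/w1.png",d["pixels"]);pickle.dump(d,open("w1.pkl","wb"))
E
```

```text
[0.4855558  0.15907543 0.23138725] [8.53733674e-05 1.15224011e-04 9.99999985e-01 9.77483390e-05] 1.15 [ 0.90375374 -0.3889907  -0.27988248]
```

View pics/w1.png

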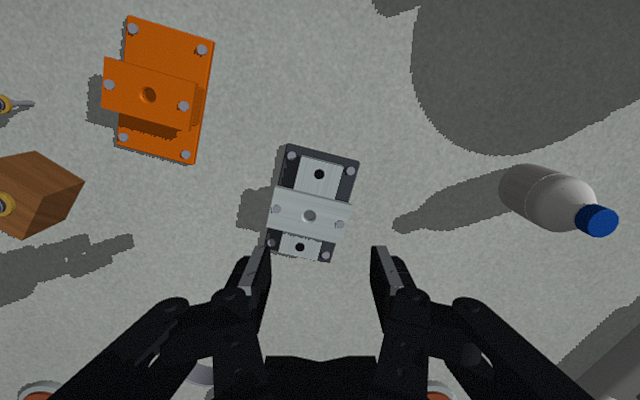

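The wrist view shows the guide hole at about (309,215), the orange decoy at (150,95), and the stand at left (30,195).

```bash
python3 - <<'E'
from h import *;import pickle
W=pickle.load(open("w1.pkl","rb"))
c=W["pixels"][170:270,250:370];cv2.imwrite("pics/w1c.png",cv2.resize(c,None,fx=6,fy=6,interpolation=cv2.INTER_CUBIC))
print(ray(W,(0,0))[0],plane(W,(309.3,215.3),.04),plane(W,(309.3,215.3),.038))
E
```

```text
[0.40584795 0.15910738 0.3751523 ] [0.53843482 0.14686198 0.04      ] [0.53922602 0.14678891 0.038     ]
```

View pics/w1c.png

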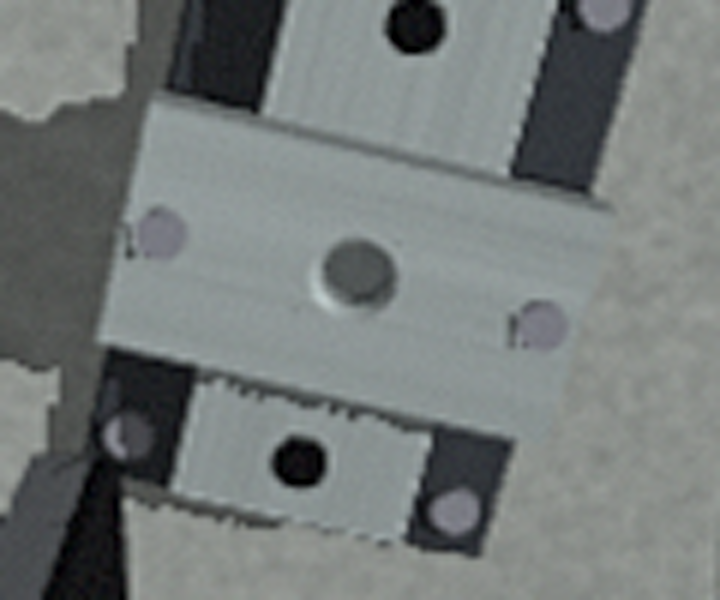

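>>> jog_arm --dp '[[-0.2,-2.0,0],[-0.4,-4.0,0],[-0.6,-6.0,0],[-0.8,-8.0,0],[-1.0,-10.0,0]]' --angular '[[0,0,0],[0,0,0],[0,0,0],[0,0,0],[0,0,0]]' --claw '[50,50,50,50,50]'

```text
t: 1.7
eef_pos: [0.5096, -0.0894, 0.2314]
tool_rot: [0.0, 0.0, 1.0, 0.0]
contact_force: [0.6, 0.4, -0.3]
gripper_width: 0.586
```

```bash
python3 - <<'E'
from station import *
import cv2,pickle
o=get_obs();print(o['eef_pos'])
d=read_camera("wrist");cv2.imwrite("pics/w2.png",d["pixels"]);pickle.dump(d,open("w2.pkl","wb"))
E
```

```text
[ 0.50958233 -0.08937796  0.23136762]
```

View pics/w2.png

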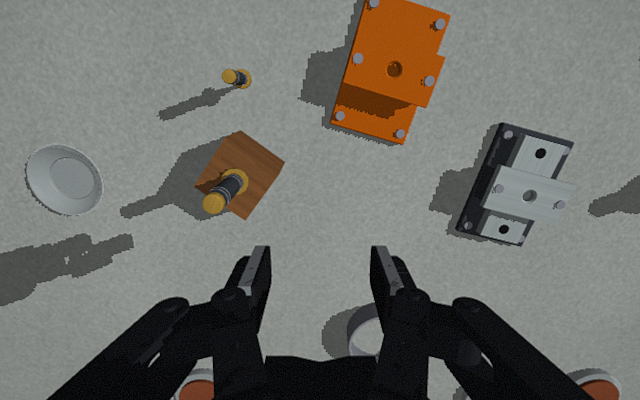

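The wrist view shows the punch's gold cap at (214,203) in the stand, the small decoy at (236,77), and the guide hole at (529,195).

```bash
python3 - <<'E'
from h import *;import pickle
W=pickle.load(open("w2.pkl","rb"))
c=W["pixels"][120:230,180:300];cv2.imwrite("pics/w2c.png",cv2.resize(c,None,fx=5,fy=5,interpolation=cv2.INTER_CUBIC))
print(plane(W,(214,203),.136),plane(W,(529.5,195.5),.04))
E
```

```text
[ 0.51379757 -0.17528035  0.136     ] [0.53830449 0.14705    0.04      ]
```

View pics/w2c.png

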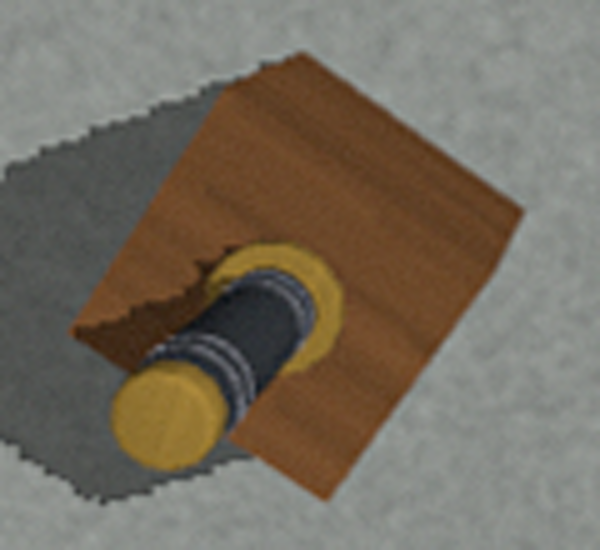

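>>> jog_arm --dp '[[-0.18,-1.7,0],[-0.18,-3.44,0],[-0.18,-3.44,0.8],[-0.18,-3.44,2.0],[-0.18,-3.44,2.8]]' --angular '[[0,0,0],[0,0,0],[0,0,0],[0,0,0],[0,0,0]]' --claw '[50,50,50,50,50]'

```text
t: 2.25
eef_pos: [0.5136, -0.1734, 0.1596]
tool_rot: [-0.001, 0.001, 1.0, 0.0]
contact_force: [0.6, 0.1, 0.2]
gripper_width: 0.588
```

```bash
python3 - <<'E'
from station import *
from h import *;import pickle
o=get_obs();print(o['eef_pos'],o['contact_force'])
W=read_camera("wrist");cv2.imwrite("pics/w3.png",W["pixels"]);pickle.dump(W,open("w3.pkl","wb"))
W2=pickle.load(open("w2.pkl","rb"));print(plane(W2,(235.3,181.7),.068), proj(W,[.5138,-.1755,.136]))
E
```

```text
[ 0.51355915 -0.17336088  0.15959462] [0.61432327 0.1494856  0.22188898]
[ 0.51466197 -0.17559489  0.068     ] [316.25977889 237.14145881]
```

View pics/w3.png

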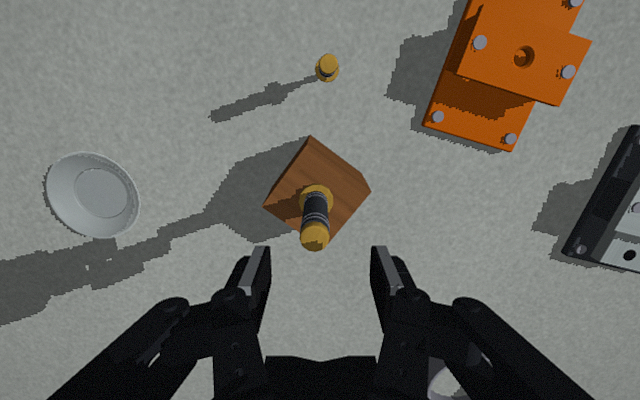

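>>> jog_arm --dp '[[0,0,0.8],[0,0,1.6],[0,0,2.4],[0,0,3.2],[0,0,3.2]]' --angular '[[0,0,0],[0,0,0],[0,0,0],[0,0,0],[0,0,0]]' --claw '[50,50,50,50,50]'

```text
t: 2.8
eef_pos: [0.5128, -0.1727, 0.0796]
tool_rot: [-0.002, -0.0, 1.0, 0.001]
contact_force: [-0.4, 0.4, 0.7]
gripper_width: 0.583
```

>>> jog_arm --dp '[[-0.05,-0.11,0],[-0.05,-0.11,0],[-0.05,-0.11,0],[-0.05,-0.11,0],[-0.05,-0.11,0]]' --angular '[[0,0,0],[0,0,0],[0,0,0],[0,0,0],[0,0,0]]' --claw '[50,50,50,50,50]'

```text
t: 3.3
eef_pos: [0.5158, -0.1765, 0.0818]
tool_rot: [0.0, 0.0, 1.0, -0.0]
contact_force: [0.9, 0.1, -0.3]
gripper_width: 0.583
```

```bash
python3 - <<'E'
from station import *
from h import *
o=get_obs();print(o['eef_pos'],o['tool_rot'],o['contact_force'],o['joint_vel'].round(4))
W=read_camera("wrist");cv2.imwrite("pics/w4.png",W["pixels"])
E
```

```text
[ 0.51578059 -0.17645117  0.08177239] [ 3.79388867e-04  1.84237357e-04  9.99999911e-01 -1.26674440e-06] [ 0.87459457  0.1407724  -0.27356651] [-0.0008  0.0066 -0.0016  0.0009 -0.001  -0.0038  0.0009]
```

View pics/w4.png

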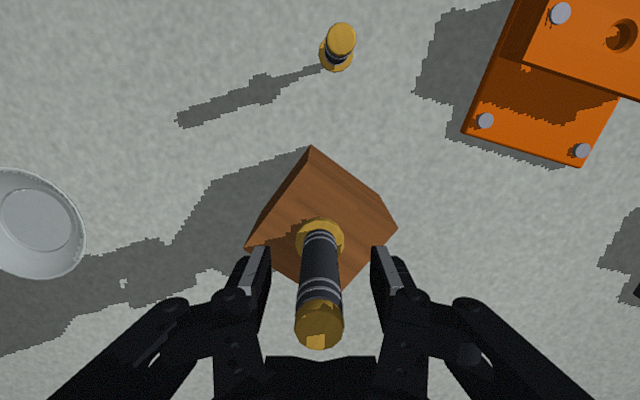

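>>> jog_arm --dp '[[0.06,0.04,0.05],[0.06,0.04,0.05],[0.06,0.04,0.05],[0.06,0.04,0.05],[0.06,0.04,0.05]]' --angular '[[0,0,0],[0,0,0],[0,0,0],[0,0,0],[0,0,0]]' --claw '[50,30,5,5,5]' --grip_force 110

```text
t: 3.85
eef_pos: [0.5141, -0.1758, 0.0803]
tool_rot: [0.0, 0.0, 1.0, -0.0]
contact_force: [-1.7, -1.1, 3.7]
gripper_width: 0.18
```

>>> jog_arm --dp '[[0,0,0],[0,0,0],[0,0,0],[0,0,0],[0,0,0]]' --angular '[[0,0,0],[0,0,0],[0,0,0],[0,0,0],[0,0,0]]' --claw '[5,5,5,5,5]'

```text
t: 4.35
eef_pos: [0.5141, -0.1759, 0.0803]
tool_rot: [0.0, 0.0, 1.0, -0.0]
contact_force: [-0.9, -1.8, 5.7]
gripper_width: 0.184
```

```bash
python3 - <<'E'
from station import *
from h import *
o=get_obs();print(o['t'],o['eef_pos'],o['tool_rot'],o['contact_force'],o['torque'],o['gripper_width'])
E
```

```text
4.35 [ 0.51409123 -0.17587435  0.08028191] [ 1.47427027e-04  3.75242717e-04  9.99999905e-01 -1.64729943e-04] [-0.87312813 -1.80874519  5.66325369] [-0.30471854  0.37387461  0.03379752] 0.18376195927437308
```

>>> jog_arm --dp '[[0,0,-0.4],[0,0,-1.1],[0,0,-1.9],[0,0,-2.7],[0,0,-3.4]]' --angular '[[0,0,0],[0,0,0],[0,0,0],[0,0,0],[0,0,0]]' --claw '[5,5,5,5,5]'

```text
t: 4.85
eef_pos: [0.5136, -0.1749, 0.1657]
tool_rot: [-0.0, 0.0, 1.0, 0.0]
contact_force: [-0.3, -0.0, -4.0]
gripper_width: 0.182
```

>>> jog_arm --dp '[[0,0.4,0],[0,1.4,0],[-0.2,3.0,0],[-0.4,4.6,0],[-0.5,6.2,0]]' --angular '[[0,0,0],[0,0,0],[0,0,0],[0,0,0],[0,0,0]]' --claw '[5,5,5,5,5]'

```text
t: 5.35
eef_pos: [0.5256, -0.0178, 0.1638]
tool_rot: [-0.001, -0.0, 1.0, 0.0]
contact_force: [0.8, -0.3, -3.9]
gripper_width: 0.183
```

>>> jog_arm --dp '[[-0.1,1.6,0],[-0.2,3.2,0],[-0.3,4.6,0],[-0.4,5.8,0],[-0.5,6.6,0]]' --angular '[[0,0,0],[0,0,0],[0,0,0],[0,0,0],[0,0,0]]' --claw '[5,5,5,5,5]'

```text
t: 5.85
eef_pos: [0.5373, 0.1486, 0.1635]
tool_rot: [-0.001, -0.002, 1.0, 0.0]
contact_force: [0.8, -0.7, -4.0]
gripper_width: 0.186
```

>>> jog_arm --dp '[[0,0,0.2],[0,0,0.2],[0,0,0.2],[0,0,0.2],[0,0,0.2]]' --angular '[[0,0,0],[0,0,0],[0,0,0],[0,0,0],[0,0,0]]' --claw '[5,5,5,5,5]'

```text
t: 6.35
eef_pos: [0.5392, 0.1437, 0.1601]
tool_rot: [-0.0, 0.001, 1.0, -0.0]
contact_force: [0.4, 0.2, -3.4]
gripper_width: 0.177
```

```bash
cat > snap.py <<'E'
from station import *
from h import *;import pickle,sys
k=sys.argv[1]
o=get_obs();print(o['t'],o['eef_pos'].round(5),R.from_quat(o['tool_rot'],scalar_first=True).as_matrix()[:,2].round(4),o['contact_force'].round(2),o['torque'].round(3),round(o['gripper_width'],4))
for n in sys.argv[2:]:
    W=read_camera(n);cv2.imwrite(f"pics/{n}{k}.png",W["pixels"]);pickle.dump(W,open(f"{n}{k}.pkl","wb"))
E
python3 snap.py 5 wrist side scene
```

```text
6.35 [0.53917 0.14368 0.16008] [-0.e+00 -1.e-04 -1.e+00] [ 0.36  0.23 -3.41] [0.015 0.019 0.045] 0.1773
```

View pics/wrist5.png

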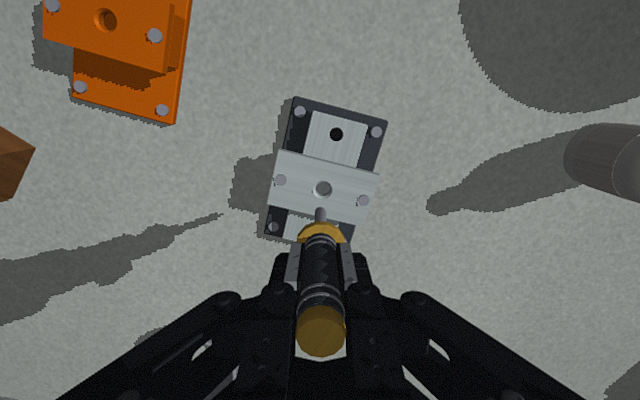

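View pics/side5.png

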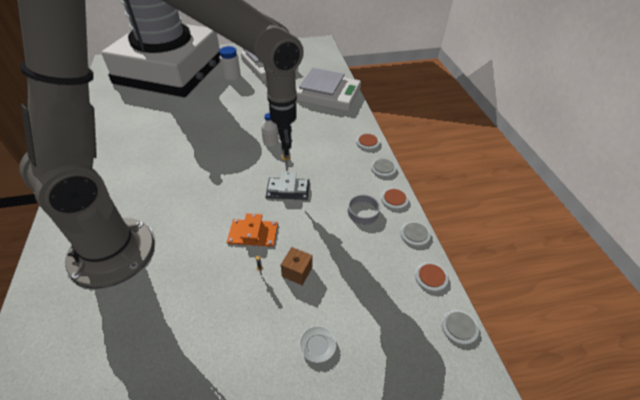

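Punch held upright: pin tip in wrist view at (320,211), guide hole at (324,188), empty stand hole in side view near (297,262).

```bash
python3 - <<'E'
from h import *;import pickle
W=pickle.load(open("wrist5.pkl","rb"));D=pickle.load(open("side5.pkl","rb"));S=pickle.load(open("scene5.pkl","rb"))
print("tip pred",proj(W,[.5392,.1437,.0858]),"collar",proj(W,[.5392,.1437,.1418]),"cap", proj(W,[.5392,.1437,.216]))
print(plane(W,(323.3,188.3),.04))
def crop(I,x,y,w,h,f): return cv2.resize(I[y:y+h,x:x+w],None,fx=f,fy=f,interpolation=cv2.INTER_CUBIC)
a=crop(W["pixels"],260,160,120,90,6);cv2.imwrite("pics/w5c.png",a)
b=crop(D["pixels"],260,110,80,180,3);c=crop(S["pixels"],220,100,160,150,4)
cv2.imwrite("pics/s5c.png",cv2.resize(b,None,fx=1,fy=1));
c=c[:600];cv2.imwrite("pics/sc5c.png",np.hstack([c[:540,:], b[:540]])[:, :])
print(a.shape,b.shape,c.shape)
E
```

```text
tip pred [319.95174475 207.16233965] collar [319.90909576 240.76229162] cap [319.78807177 336.10804543]
[0.53825738 0.14663191 0.04      ]
(540, 720, 3) (540, 240, 3) (600, 640, 3)
```

View pics/w5c.png

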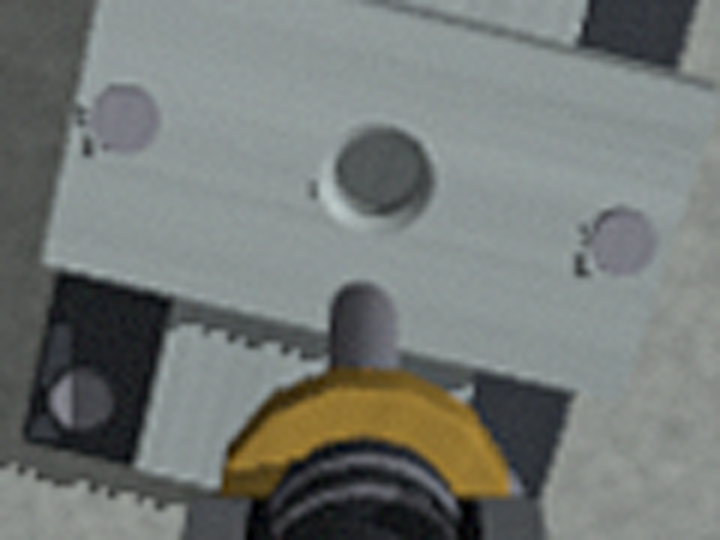

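```bash
python3 -c "
import cv2
i=cv2.imread('pics/sc5c.png');cv2.imwrite('pics/sc5d.png',i[:540,:800])
i=cv2.imread('pics/side5.png')[230:290,260:340];cv2.imwrite('pics/st5.png',cv2.resize(i,None,fx=8,fy=8,interpolation=cv2.INTER_CUBIC))"
```

```text
(no output)
```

View pics/sc5d.png

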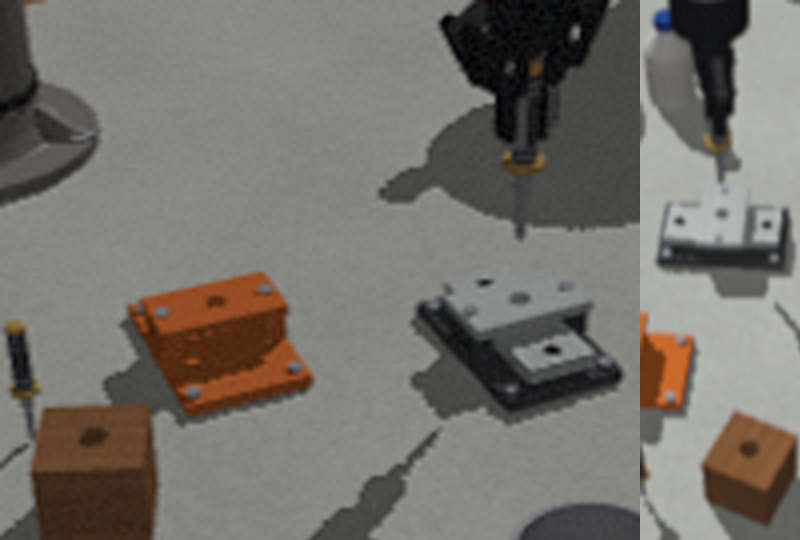

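View pics/st5.png

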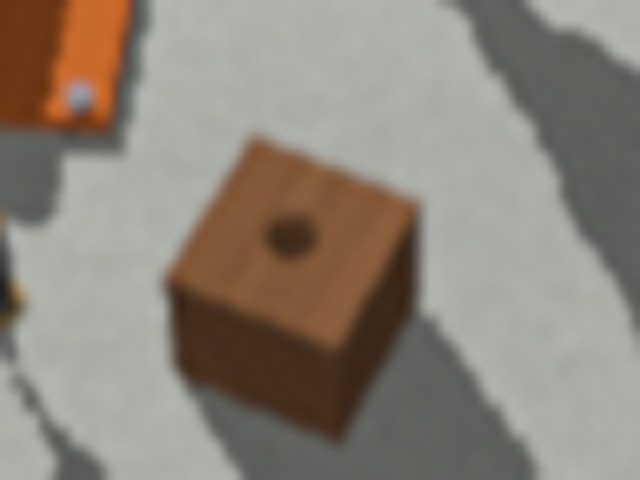

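```bash
python3 - <<'E'
from h import *;import pickle
W=pickle.load(open("wrist5.pkl","rb"));D=pickle.load(open("side5.pkl","rb"));S=pickle.load(open("scene5.pkl","rb"))
x,y,z=.5392,.1437,.0858
def circ(X,Y,Z,r):
    a=np.linspace(0,6.28,73);p=np.array([proj(W,[X+r*np.cos(t),Y+r*np.sin(t),Z]) for t in a]);return p[:,1].min().round(1),p[:,1].max().round(1),p[:,0].min().round(1),p[:,0].max().round(1)
print("tip rim ymin",circ(x,y,z,.004),"obs 207.0; cols 315-326.5")
print("collar under",circ(x,y,z+.056,.014),"top",circ(x,y,z+.062,.014),"obs 221")
print("cap top",circ(x,y,z+.130,.009))
print("guide mouth",circ(.5383,.1467,.04,.0085), "obs y 180.5-198.7 x 313-332.5")
f=lambda u,v,x0,y0,s:((u+.5)/s+x0-.5,(v+.5)/s+y0-.5)
a=f(520,238,220,100,4);print("tip scene obs",a,"pred",proj(S,[x,y,z]))
b=f(720-640,180,260,110,3);print("tip side obs",b,"pred",proj(D,[x,y,z]))
print("tip tri",tri([ray(S,a),ray(D,b)]))
sa=f(94,436,220,100,4);sb=f(291,237,260,230,8);print("stand",plane(S,sa,.062),plane(D,sb,.062),tri([ray(S,sa),ray(D,sb)]))
ga=f(520,298,220,100,4);gb=f(722-640,213,260,110,3);print("guide",plane(S,ga,.04),plane(D,gb,.04),tri([ray(S,ga),ray(D,gb)]))
E
```

```text
tip rim ymin (np.float64(202.1), np.float64(212.2), np.float64(314.6), np.float64(325.3)) obs 207.0; cols 315-326.5
collar under (np.float64(218.1), np.float64(262.4), np.float64(295.5), np.float64(344.4)) top (np.float64(222.2), np.float64(267.8), np.float64(294.6), np.float64(345.2)) obs 221
cap top (np.float64(314.1), np.float64(356.2), np.float64(293.9), np.float64(345.7))
guide mouth (np.float64(179.0), np.float64(197.5), np.float64(313.7), np.float64(333.0)) obs y 180.5-198.7 x 313-332.5
tip scene obs (349.625, 159.125) pred [349.18820283 159.57967345]
tip side obs (286.3333333333333, 169.66666666666666) pred [286.43913235 170.56739952]
tip tri [0.53926742 0.14565901 0.087076  ]
stand [ 0.51641713 -0.17551503  0.062     ] [ 0.51350243 -0.177352    0.062     ] [ 0.51373427 -0.17474877  0.05941825]
guide [0.54116889 0.1458565  0.04      ] [0.53889453 0.14478757 0.04      ] [0.53918442 0.14748651 0.03798284]
```

>>> jog_arm --dp '[[0.02,0.12,0.4],[0.02,0.12,0.8],[0.02,0.12,1.2],[0.02,0.12,1.5],[0.02,0.12,1.5]]' --angular '[[0,0,0],[0,0,0],[0,0,0],[0,0,0],[0,0,0]]' --claw '[5,5,5,5,5]'

```text
t: 7.0
eef_pos: [0.5376, 0.1471, 0.1209]
tool_rot: [-0.001, 0.0, 1.0, -0.001]
contact_force: [-0.4, -0.4, -5.0]
gripper_width: 0.183
```

>>> jog_arm --dp '[[0,0,0],[0,0,0],[0,0,0],[0,0,0],[0,0,0]]' --angular '[[0,0,0],[0,0,0],[0,0,0],[0,0,0],[0,0,0]]' --claw '[5,5,5,5,5]'

```text
t: 7.5
eef_pos: [0.5388, 0.1476, 0.1228]
tool_rot: [0.0, 0.0, 1.0, 0.0]
contact_force: [0.1, -1.4, -3.7]
gripper_width: 0.184
```

```bash
python3 snap.py 6 wrist side scene
python3 - <<'E'
from h import *
def crop(n,x,y,w,h,f): return cv2.resize(cv2.imread(n)[y:y+h,x:x+w],None,fx=f,fy=f,interpolation=cv2.INTER_CUBIC)
cv2.imwrite("pics/w6c.png",crop("pics/wrist6.png",260,130,120,100,5))
cv2.imwrite("pics/d6.png",np.hstack([crop("pics/side6.png",260,145,50,60,8),crop("pics/scene6.png",325,140,50,60,8)]))
E
```

```text
7.5 [0.53878 0.14757 0.12279] [ 4.e-04  2.e-04 -1.e+00] [ 0.1  -1.43 -3.71] [ 0.009  0.019 -0.013] 0.1838
```

View pics/w6c.png

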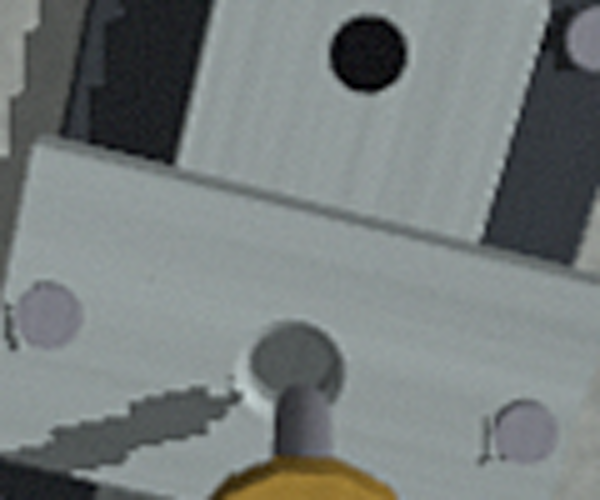

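View pics/d6.png

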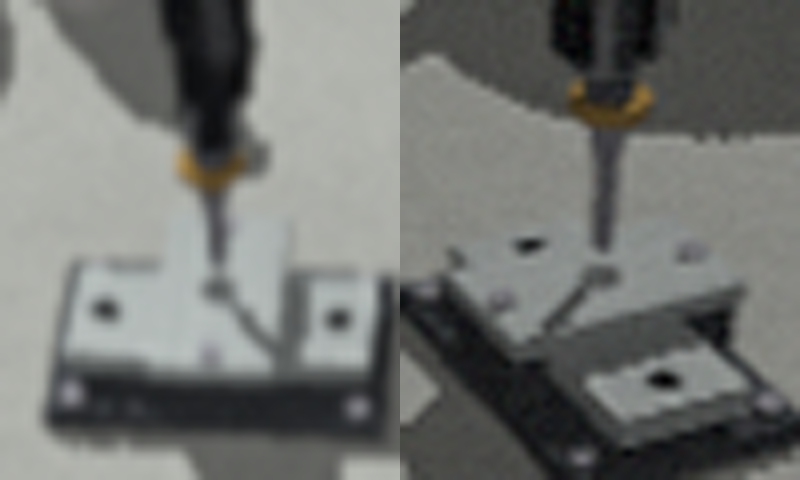

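>>> jog_arm --dp '[[0,-0.05,0.0],[0,-0.05,0.15],[0,-0.05,0.3],[0,-0.05,0.45],[0,-0.05,0.55]]' --angular '[[0,0,0],[0,0,0],[0,0,0],[0,0,0],[0,0,0]]' --claw '[5,5,5,5,5]'

```text
t: 8.15
eef_pos: [0.5384, 0.1462, 0.1082]
tool_rot: [-0.0, 0.0, 1.0, -0.0]
contact_force: [0.7, -0.2, -4.7]
gripper_width: 0.189
```

>>> jog_arm --dp '[[0,0,0],[0,0,0.02],[0,0,0.04],[0,0,0.06],[0,0,0.08]]' --angular '[[0,0,0],[0,0,0],[0,0,0],[0,0,0],[0,0,0]]' --claw '[5,5,5,5,5]'

```text
t: 8.65
eef_pos: [0.5388, 0.1463, 0.1069]
tool_rot: [0.0, 0.0, 1.0, 0.0]
contact_force: [-0.8, -0.0, -4.3]
gripper_width: 0.181
```

```bash
python3 snap.py 7 wrist side scene
python3 - <<'E'
from h import *
def crop(n,x,y,w,h,f): return cv2.resize(cv2.imread(n)[y:y+h,x:x+w],None,fx=f,fy=f,interpolation=cv2.INTER_CUBIC)
cv2.imwrite("pics/d7.png",np.hstack([crop("pics/side7.png",260,145,50,60,8),crop("pics/wrist7.png",300,180,50,60,8)]))
E
```

```text
8.65 [0.53876 0.14627 0.10687] [ 2.e-04  1.e-04 -1.e+00] [-0.76 -0.01 -4.3 ] [-0.04   0.027  0.001] 0.1812
```

View pics/d7.png

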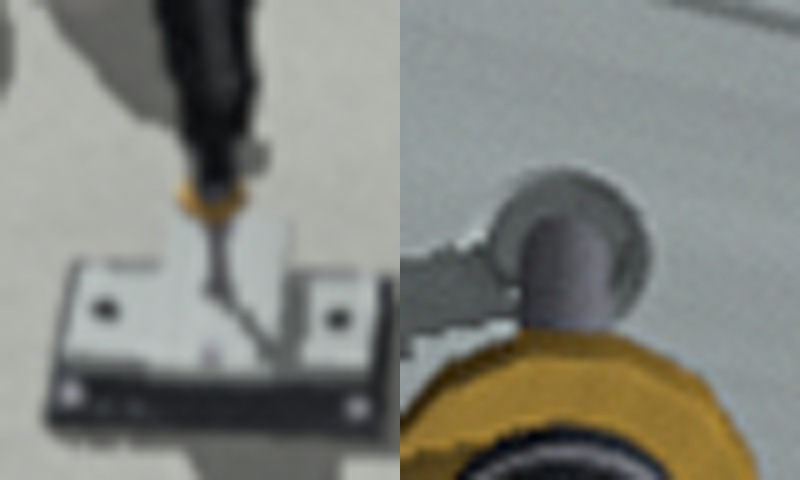

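>>> jog_arm --dp '[[0,0,0.03],[0,0,0.06],[0,0,0.09],[0,0,0.12],[0,0,0.12]]' --angular '[[0,0,0],[0,0,0],[0,0,0],[0,0,0],[0,0,0]]' --claw '[5,5,5,5,5]'

```text
t: 9.3
eef_pos: [0.5386, 0.1462, 0.1036]
tool_rot: [-0.0, 0.0, 1.0, -0.0]
contact_force: [-1.0, -0.2, -3.2]
gripper_width: 0.191
```

>>> jog_arm --dp '[[0,0,0.03],[0,0,0.06],[0,0,0.09],[0,0,0.09],[0,0,0.09]]' --angular '[[0,0,0],[0,0,0],[0,0,0],[0,0,0],[0,0,0]]' --claw '[5,5,5,5,5]'

```text
t: 9.8
eef_pos: [0.5387, 0.1463, 0.1015]
tool_rot: [-0.0, 0.0, 1.0, 0.0]
contact_force: [0.4, 0.6, -3.7]
gripper_width: 0.183
```

>>> jog_arm --dp '[[0,0,0.03],[0,0,0.06],[0,0,0.09],[0,0,0.09],[0,0,0.09]]' --angular '[[0,0,0],[0,0,0],[0,0,0],[0,0,0],[0,0,0]]' --claw '[5,5,5,5,5]'

```text
t: 10.3
eef_pos: [0.5388, 0.1463, 0.0994]
tool_rot: [0.0, 0.0, 1.0, 0.0]
contact_force: [-0.1, 0.2, -2.2]
gripper_width: 0.184
```

>>> jog_arm --dp '[[0,0,0.03],[0,0,0.06],[0,0,0.08],[0,0,0.08],[0,0,0.08]]' --angular '[[0,0,0],[0,0,0],[0,0,0],[0,0,0],[0,0,0]]' --claw '[5,5,5,5,5]'

```text
t: 10.8
eef_pos: [0.539, 0.1463, 0.0977]
tool_rot: [0.0, 0.0, 1.0, 0.0]
contact_force: [-0.9, 0.1, 5.8]
gripper_width: 0.181
```

>>> jog_arm --dp '[[0,0,0.01],[0,0,0.02],[0,0,0.03],[0,0,0.03],[0,0,0.03]]' --angular '[[0,0,0],[0,0,0],[0,0,0],[0,0,0],[0,0,0]]' --claw '[5,5,5,5,5]'

```text
t: 11.3
eef_pos: [0.539, 0.1463, 0.097]
tool_rot: [0.0, 0.0, 1.0, 0.0]
contact_force: [-2.4, -0.8, 6.4]
gripper_width: 0.186
```

>>> jog_arm --dp '[[0,0,0.01],[0,0,0.02],[0,0,0.03],[0,0,0.03],[0,0,0.03]]' --angular '[[0,0,0],[0,0,0],[0,0,0],[0,0,0],[0,0,0]]' --claw '[5,5,5,5,5]'

```text
t: 11.8
eef_pos: [0.5391, 0.1463, 0.0964]
tool_rot: [0.0, 0.0, 1.0, 0.0]
contact_force: [-1.5, -0.1, 7.6]
gripper_width: 0.185
```

>>> jog_arm --dp '[[0,0,0.01],[0,0,0.02],[0,0,0.03],[0,0,0.03],[0,0,0.03]]' --angular '[[0,0,0],[0,0,0],[0,0,0],[0,0,0],[0,0,0]]' --claw '[5,5,5,5,5]'

```text
t: 12.3
eef_pos: [0.5392, 0.1463, 0.0958]
tool_rot: [0.0, 0.0, 1.0, 0.0]
contact_force: [-2.8, -0.0, 8.7]
gripper_width: 0.179
```

>>> jog_arm --dp '[[0,0,0.01],[0,0,0.02],[0,0,0.03],[0,0,0.03],[0,0,0.03]]' --angular '[[0,0,0],[0,0,0],[0,0,0],[0,0,0],[0,0,0]]' --claw '[5,5,5,5,5]'

```text
t: 12.8
eef_pos: [0.5391, 0.1463, 0.0951]
tool_rot: [0.0, 0.0, 1.0, 0.0]
contact_force: [-2.6, 0.0, 10.0]
gripper_width: 0.18
```

>>> jog_arm --dp '[[0,0,0.01],[0,0,0.02],[0,0,0.03],[0,0,0.03],[0,0,0.03]]' --angular '[[0,0,0],[0,0,0],[0,0,0],[0,0,0],[0,0,0]]' --claw '[5,5,5,5,5]'

```text
t: 13.3
eef_pos: [0.5392, 0.1464, 0.0943]
tool_rot: [0.0, 0.0, 1.0, 0.0]
contact_force: [-2.0, -0.3, 9.6]
gripper_width: 0.184
```

>>> jog_arm --dp '[[0,0,0.01],[0,0,0.02],[0,0,0.03],[0,0,0.03],[0,0,0.03]]' --angular '[[0,0,0],[0,0,0],[0,0,0],[0,0,0],[0,0,0]]' --claw '[5,5,5,5,5]'

```text
t: 13.8
eef_pos: [0.5391, 0.1463, 0.0934]
tool_rot: [0.0, 0.0, 1.0, 0.0]
contact_force: [-2.1, -1.6, 8.1]
gripper_width: 0.185
```

>>> jog_arm --dp '[[0,0,0.01],[0,0,0.02],[0,0,0.03],[0,0,0.03],[0,0,0.03]]' --angular '[[0,0,0],[0,0,0],[0,0,0],[0,0,0],[0,0,0]]' --claw '[5,5,5,5,5]'

```text
t: 14.3
eef_pos: [0.539, 0.1463, 0.0924]
tool_rot: [0.0, 0.0, 1.0, 0.0]
contact_force: [-1.5, -1.0, 4.8]
gripper_width: 0.177
```

>>> jog_arm --dp '[[0,0,0.01],[0,0,0.02],[0,0,0.03],[0,0,0.03],[0,0,0.03]]' --angular '[[0,0,0],[0,0,0],[0,0,0],[0,0,0],[0,0,0]]' --claw '[5,5,5,5,5]'

```text
t: 14.8
eef_pos: [0.5388, 0.1463, 0.0912]
tool_rot: [0.0, 0.0, 1.0, 0.0]
contact_force: [0.6, -0.1, 2.6]
gripper_width: 0.187
```

>>> jog_arm --dp '[[0,0,0.01],[0,0,0.02],[0,0,0.02],[0,0,0.02],[0,0,0.02]]' --angular '[[0,0,0],[0,0,0],[0,0,0],[0,0,0],[0,0,0]]' --claw '[5,5,5,5,5]'

```text
t: 15.3
eef_pos: [0.5387, 0.1463, 0.0907]
tool_rot: [-0.0, 0.0, 1.0, -0.0]
contact_force: [0.9, -0.5, 1.2]
gripper_width: 0.183
```

>>> jog_arm --dp '[[0,0,0.01],[0,0,0.02],[0,0,0.02],[0,0,0.02],[0,0,0.02]]' --angular '[[0,0,0],[0,0,0],[0,0,0],[0,0,0],[0,0,0]]' --claw '[5,5,5,5,5]'

```text
t: 15.8
eef_pos: [0.5386, 0.1463, 0.0902]
tool_rot: [-0.0, 0.0, 1.0, -0.0]
contact_force: [0.3, -0.2, -0.6]
gripper_width: 0.181
```

```bash
python3 snap.py 8 side wrist
python3 - <<'E'
from h import *
def crop(n,x,y,w,h,f): return cv2.resize(cv2.imread(n)[y:y+h,x:x+w],None,fx=f,fy=f,interpolation=cv2.INTER_CUBIC)
cv2.imwrite("pics/d8.png",np.hstack([crop("pics/side8.png",260,145,50,60,8),crop("pics/wrist8.png",300,180,50,60,8)]))
E
```

```text
15.8 [0.53863 0.14628 0.09023] [-1.e-04 -0.e+00 -1.e+00] [ 0.31 -0.16 -0.55] [ 0.053 -0.085 -0.024] 0.1808
```

View pics/d8.png

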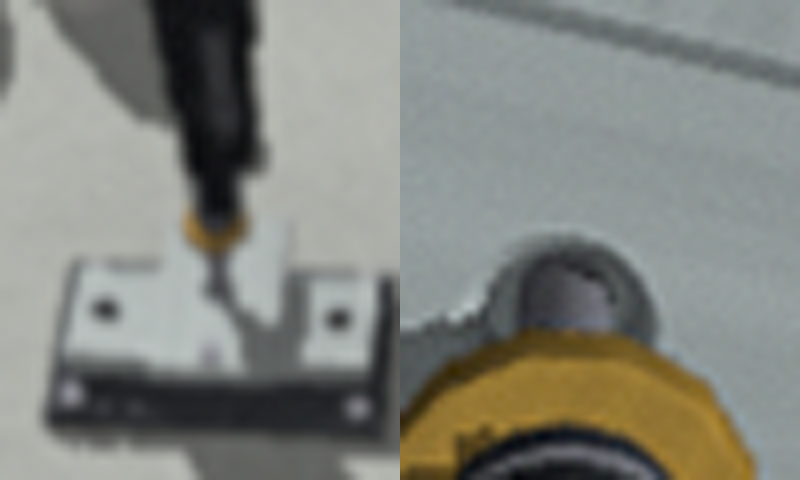

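>>> jog_arm --dp '[[0,0,-0.08],[0,0,-0.16],[0,0,-0.25],[0,0,-0.35],[0,0,-0.5]]' --angular '[[0,0,0],[0,0,0],[0,0,0],[0,0,0],[0,0,0]]' --claw '[5,5,5,5,5]'

```text
t: 16.4
eef_pos: [0.538, 0.1461, 0.1025]
tool_rot: [-0.001, 0.0, 1.0, -0.0]
contact_force: [0.2, -0.1, -3.9]
gripper_width: 0.183
```

>>> jog_arm --dp '[[0,0,-0.3],[0,0,-0.8],[0,0,-1.4],[0,0,-2.0],[0,0,-2.6]]' --angular '[[0,0,0],[0,0,0],[0,0,0],[0,0,0],[0,0,0]]' --claw '[5,5,5,5,5]'

```text
t: 16.9
eef_pos: [0.5386, 0.1462, 0.1691]
tool_rot: [0.0, 0.0, 1.0, 0.0]
contact_force: [-0.0, 0.6, -5.0]
gripper_width: 0.182
```

>>> jog_arm --dp '[[0,-0.4,0],[0,-1.4,0],[0.2,-3.0,0],[0.4,-4.6,0],[0.5,-6.2,0]]' --angular '[[0,0,0],[0,0,0],[0,0,0],[0,0,0],[0,0,0]]' --claw '[5,5,5,5,5]'

```text
t: 17.4
eef_pos: [0.5248, -0.0111, 0.1674]
tool_rot: [-0.001, 0.0, 1.0, -0.0]
contact_force: [1.2, 0.2, -4.1]
gripper_width: 0.183
```

>>> jog_arm --dp '[[0.1,-1.6,0],[0.2,-3.2,0],[0.3,-4.6,0],[0.4,-5.8,0],[0.48,-6.67,0]]' --angular '[[0,0,0],[0,0,0],[0,0,0],[0,0,0],[0,0,0]]' --claw '[5,5,5,5,5]'

```text
t: 17.9
eef_pos: [0.5125, -0.1789, 0.1675]
tool_rot: [-0.0, 0.002, 1.0, -0.0]
contact_force: [0.3, 0.2, -3.5]
gripper_width: 0.182
```

>>> jog_arm --dp '[[0,0,0],[0,0,0],[0,0,0],[0,0,0],[0,0,0]]' --angular '[[0,0,0],[0,0,0],[0,0,0],[0,0,0],[0,0,0]]' --claw '[5,5,5,5,5]'

```text
t: 18.4
eef_pos: [0.5142, -0.1745, 0.1677]
tool_rot: [-0.0, -0.001, 1.0, 0.0]
contact_force: [-0.7, -0.2, -4.0]
gripper_width: 0.181
```

```bash
python3 snap.py 9 side wrist scene
python3 - <<'E'
from h import *
def crop(n,x,y,w,h,f): return cv2.resize(cv2.imread(n)[y:y+h,x:x+w],None,fx=f,fy=f,interpolation=cv2.INTER_CUBIC)
cv2.imwrite("pics/d9.png",np.hstack([crop("pics/side9.png",270,210,50,70,8),crop("pics/scene9.png",220,165,50,70,8)]))
cv2.imwrite("pics/w9.png",crop("pics/wrist9.png",250,150,140,110,5))
E
```

```text
18.4 [ 0.51418 -0.17454  0.1677 ] [-1.e-04  3.e-04 -1.e+00] [-0.71 -0.17 -3.96] [0.031 0.007 0.019] 0.1815
```

View pics/d9.png

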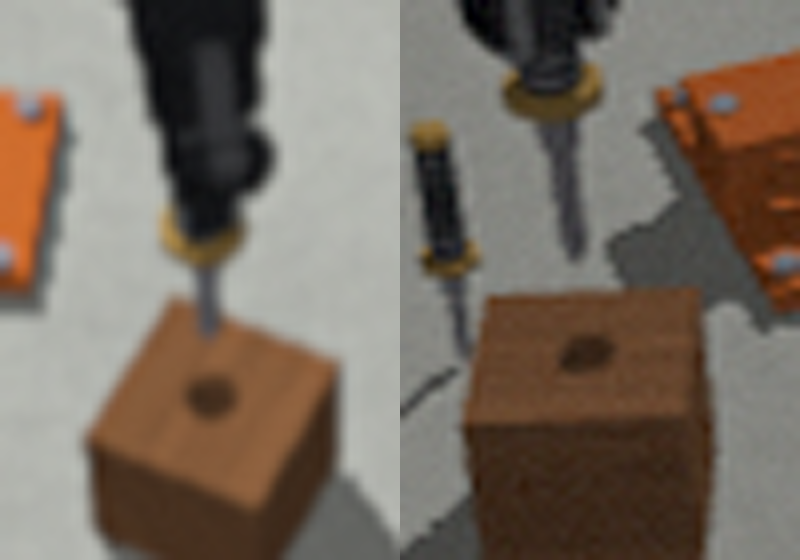

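View pics/w9.png

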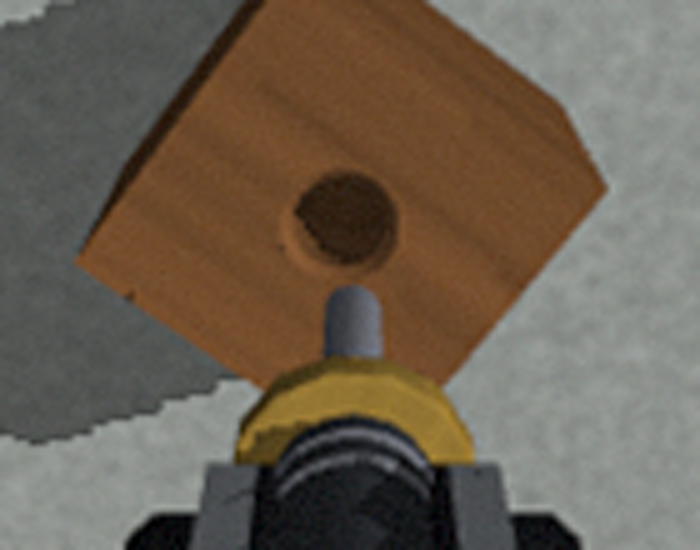

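>>> jog_arm --dp '[[0,-0.055,0],[0,-0.055,0.6],[0,-0.055,1.3],[0,-0.055,2.0],[0,-0.055,2.6]]' --angular '[[0,0,0],[0,0,0],[0,0,0],[0,0,0],[0,0,0]]' --claw '[5,5,5,5,5]'

```text
t: 19.05
eef_pos: [0.514, -0.1769, 0.102]
tool_rot: [-0.0, 0.0, 1.0, 0.0]
contact_force: [-0.0, 0.7, -3.7]
gripper_width: 0.183
```

>>> jog_arm --dp '[[0,0,0],[0,0,0],[0,0,0],[0,0,0],[0,0,0]]' --angular '[[0,0,0],[0,0,0],[0,0,0],[0,0,0],[0,0,0]]' --claw '[5,5,5,5,5]'

```text
t: 19.55
eef_pos: [0.5145, -0.1769, 0.1035]
tool_rot: [0.001, 0.0, 1.0, -0.0]
contact_force: [-0.2, 0.1, -5.0]
gripper_width: 0.184
```

```bash
python3 snap.py 10 side wrist scene
python3 - <<'E'
from h import *
def crop(n,x,y,w,h,f): return cv2.resize(cv2.imread(n)[y:y+h,x:x+w],None,fx=f,fy=f,interpolation=cv2.INTER_CUBIC)
cv2.imwrite("pics/d10.png",np.hstack([crop("pics/side10.png",270,210,50,70,8),crop("pics/scene10.png",220,165,50,70,8)]))
cv2.imwrite("pics/w10.png",crop("pics/wrist10.png",250,150,140,110,5))
E
```

```text
19.55 [ 0.51451 -0.17694  0.10349] [ 1.3e-03 -1.0e-04 -1.0e+00] [-0.16  0.11 -5.  ] [-0.006  0.013 -0.04 ] 0.184
```

View pics/d10.png

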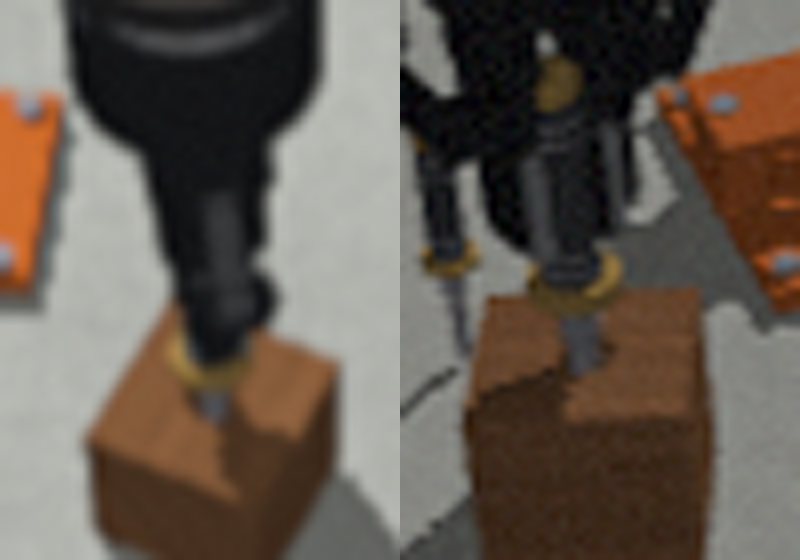

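View pics/w10.png

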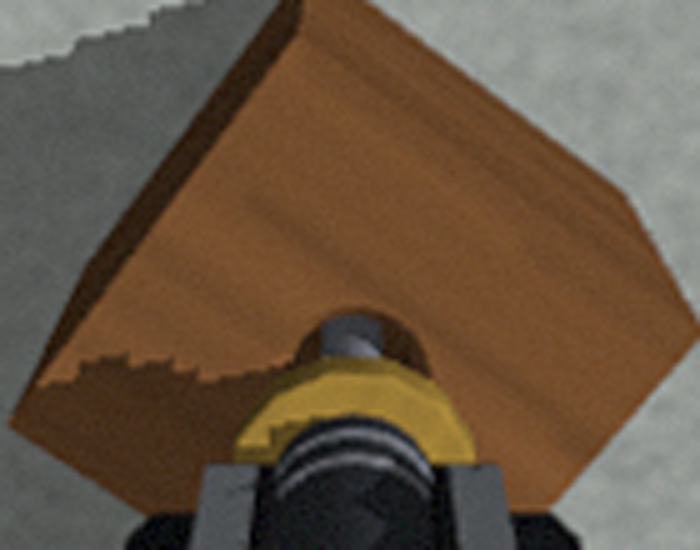

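>>> jog_arm --dp '[[0.015,0.05,0],[0.015,0.05,0.1],[0.015,0.05,0.3],[0.015,0.05,0.5],[0.015,0.05,0.65]]' --angular '[[0,0,0],[0,0,0],[0,0,0],[0,0,0],[0,0,0]]' --claw '[5,5,5,5,5]'

```text
t: 20.2
eef_pos: [0.5134, -0.1755, 0.0858]
tool_rot: [-0.0, 0.0, 1.0, 0.0]
contact_force: [-0.1, 0.1, -3.1]
gripper_width: 0.187
```

>>> jog_arm --dp '[[0,0,0.04],[0,0,0.08],[0,0,0.12],[0,0,0.16],[0,0,0.2]]' --angular '[[0,0,0],[0,0,0],[0,0,0],[0,0,0],[0,0,0]]' --claw '[5,5,5,5,5]'

```text
t: 20.7
eef_pos: [0.5138, -0.1756, 0.0816]
tool_rot: [0.0, 0.0, 1.0, -0.0]
contact_force: [0.6, 0.3, -4.6]
gripper_width: 0.187
```

>>> jog_arm --dp '[[0,0,0.01],[0,0,0.02],[0,0,0.03],[0,0,0.04],[0,0,0.04]]' --angular '[[0,0,0],[0,0,0],[0,0,0],[0,0,0],[0,0,0]]' --claw '[5,5,5,5,5]'

```text
t: 21.2
eef_pos: [0.5137, -0.1756, 0.0805]
tool_rot: [0.0, 0.0, 1.0, 0.0]
contact_force: [0.2, -0.2, -4.2]
gripper_width: 0.185
```

>>> jog_arm --dp '[[0,0,0.01],[0,0,0.02],[0,0,0.03],[0,0,0.03],[0,0,0.03]]' --angular '[[0,0,0],[0,0,0],[0,0,0],[0,0,0],[0,0,0]]' --claw '[5,5,5,5,5]'

```text
t: 21.7
eef_pos: [0.5138, -0.1756, 0.0803]
tool_rot: [0.0, 0.0, 1.0, 0.0]
contact_force: [-3.3, 0.1, 5.7]
gripper_width: 0.178
```

>>> jog_arm --dp '[[0,0,-0.01],[0,0,-0.01],[0,0,-0.01],[0,0,-0.01],[0,0,-0.01]]' --angular '[[0,0,0],[0,0,0],[0,0,0],[0,0,0],[0,0,0]]' --claw '[18,22,30,40,50]'

```text
t: 22.2
eef_pos: [0.5138, -0.1756, 0.08]
tool_rot: [0.0, 0.0, 1.0, -0.0]
contact_force: [0.0, 0.6, 0.0]
gripper_width: 0.585
```

>>> jog_arm --dp '[[0,0,0],[0,0,0],[0,0,-0.5],[0,0,-1.0],[0,0,-1.5]]' --angular '[[0,0,0],[0,0,0],[0,0,0],[0,0,0],[0,0,0]]' --claw '[50,50,50,50,50]'

```text
t: 22.7
eef_pos: [0.514, -0.1758, 0.1191]
tool_rot: [0.0, 0.0, 1.0, -0.0]
contact_force: [0.2, 0.0, 0.5]
gripper_width: 0.584
```

>>> jog_arm --dp '[[0,0,-1],[0,0,-2],[0,0,-3.0],[0,0,-4.0],[0,0,-4.0]]' --angular '[[0,0,0],[0,0,0],[0,0,0],[0,0,0],[0,0,0]]' --claw '[50,50,50,50,50]'

```text
t: 23.2
eef_pos: [0.5159, -0.1765, 0.2222]
tool_rot: [0.004, 0.0, 1.0, -0.001]
contact_force: [1.2, 0.1, 0.1]
gripper_width: 0.588
```

```bash
python3 snap.py 11 side wrist scene
python3 - <<'E'
from h import *;import pickle
def crop(n,x,y,w,h,f): return cv2.resize(cv2.imread(n)[y:y+h,x:x+w],None,fx=f,fy=f,interpolation=cv2.INTER_CUBIC)
cv2.imwrite("pics/d11.png",np.hstack([crop("pics/side11.png",270,220,50,70,8),crop("pics/scene11.png",220,165,50,70,8)]))
for n in("side","scene"):
    d=pickle.load(open(n+"11.pkl","rb"));print(n,proj(d,[.514,-.1755,.136]),proj(d,[.514,-.1755,.068]))
    a=cv2.imread(f"pics/{n}0.png").astype(int);b=d["pixels"].astype(int)
    for t,X in dict(cap=[.514,-.1755,.136]).items():
        u,v=proj(d,X).astype(int);s=np.s_[v-6:v+12,u-8:u+8];print(t,np.abs(a[s]-b[s]).mean())
E
```

```text
23.2 [ 0.51589 -0.17648  0.22219] [ 0.0077 -0.0011 -1.    ] [1.2  0.07 0.11] [-0.037 -0.005  0.052] 0.5884
side [295.07492747 242.04797718] [295.93158026 257.31174558]
cap 54.99305555555556
scene [238.92268758 181.59894119] [242.30107283 206.0903968 ]
cap 6.082175925925926
```

View pics/d11.png

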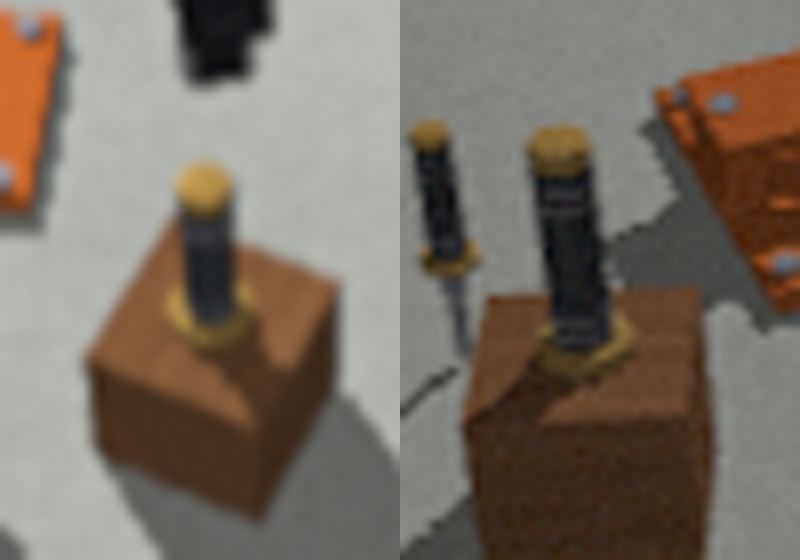

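View pics/scene11.png

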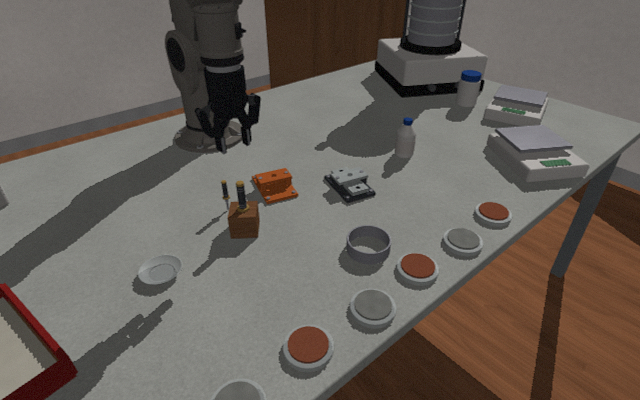

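View pics/wrist11.png

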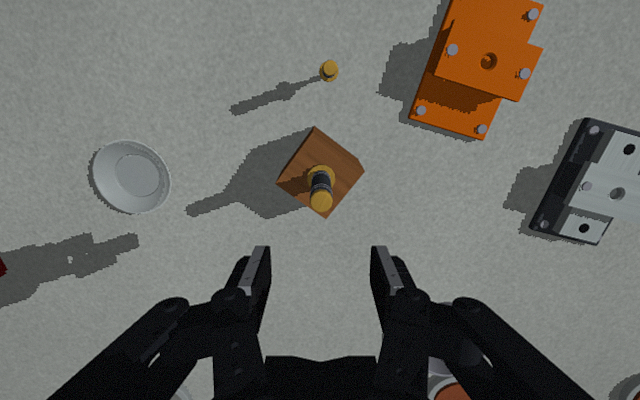

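The punch stands upright in its stand with the collar flush, and the gripper is clear. The bottle, dish and sieve are where they started. I'll hold still for one call, then hand in.

>>> jog_arm --dp '[[0,0,0],[0,0,0],[0,0,0],[0,0,0],[0,0,0]]' --angular '[[0,0,0],[0,0,0],[0,0,0],[0,0,0],[0,0,0]]' --claw '[50,50,50,50,50]'

```text
t: 23.85
eef_pos: [0.5136, -0.1756, 0.2173]
tool_rot: [-0.0, 0.0, 1.0, 0.0]
contact_force: [0.6, -0.2, -1.1]
gripper_width: 0.587
```

```bash
python3 -c "
from station import *
o=get_obs();print(o['t'],o['eef_pos'],o['contact_force']);print(hand_in())"
```

```text
23.85 [ 0.51357896 -0.1756321   0.21732032] [ 0.58234046 -0.19999922 -1.13248354]
the job is handed in; nothing more can be done
None
```

I took the larger punch from its stand and put its pin down the aluminium jig's guide hole. I pressed it until the spring snapped, then put it back upright in the stand and let go. The job was handed in at 23.85 s; it gives no verdict, so the result below rests on my own readings.

- **Press:** the blank was felt about 15 mm below the guide mouth. The pin force peaked near 14 N, then fell to about 3 N with the pin roughly 9 mm in, and I stopped there. The pin depth is worked out from the gripper height, not measured directly.
- **Return:** the collar touched the stand at the same gripper height as at the start (0.0803 m), so the punch had not slipped in the grip.
- **Last checks:** the final pictures show the punch upright with its collar flush on the stand, the gripper well clear above it, and the bottle, dish and sieve where they started. A numeric before/after comparison at the punch cap agreed in the scene camera. It did not apply in the side camera, because the two pictures' lighting and shadows differ there. I relied on the picture itself in that view.

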